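# Shingle the clay keeper tablets along the drying tray

### The job

Lay the two loose oblong clay tablets on the grey drying tray to finish the overlapping row begun by the tablet already lying there: each in line with the one before, one end resting on it and overlapping it by about a third of its length, the other end down on the tray, working away from the tray's raised lip. Leave the first tablet where it lies, leave the round clay discs out, and set the brittle tablets down gently without dropping them.

Things in the scene. Friction and masses are not known exactly. Their poses are not given: they have to be found in the camera images.
- tray: flat grey enamelled drying tray, 260 x 120 mm, 12 mm thick, fixed to the worktop, open on three sides; across one short end stands a lip 8 mm thick that rises 16 mm above the tray's flat top. Origin at the centre of its underside; the flat top is 12 mm above it; x runs along its length away from the lip (the lip is at the -x end), y across, z up.
- tablet_a: oblong flat terracotta tablet (a clay keeper for sugar and spice jars), 90 x 50 x 8 mm, 50 to 100 g, plain and rectangular; origin at the centre of its underside, x along its 90 mm length, y across its 50 mm width, z up. This one already lies flat on the tray near the lip, lengthwise along it, its x axis pointing away from the lip like the tray's; it is not fastened.
- tablet_b: oblong flat terracotta tablet (a clay keeper for sugar and spice jars), 90 x 50 x 8 mm, 50 to 100 g, plain and rectangular; origin at the centre of its underside, x along its 90 mm length, y across its 50 mm width, z up. Lies loose and flat on the worktop (z = 0) away from the tray, among round terracotta discs 60 mm across and 8 mm thick that are not wanted. 
- tablet_c: Same as tablet_b; either may be laid first. Steps between centres along the row are about 60 mm (a third overlapping); a laid tablet then slopes about 8 degrees, its end towards the lip raised by the 8 mm thickness of the one below, the centre of its underside about 6 mm above the tray's top. Origin and axes as tablet_b; 90 x 50 x 8 mm, flat on the worktop at the start.
Mind the look-alikes: they are no part of the job. Leave any black or pink look-alike of the tablet_c alone.

How it is judged:
At the end, for the whole second after the job is handed in: First tablet flat, moved under 15 mm, within 11 deg of the tray. The others, either order, one step and two steps on: steps 43 to 77 mm, within 16 mm of the first's centre line, x axis within 17 deg of the tray's in 3D, sloping 3.5 to 13.5 deg, centre 3 to 11 mm above the tray top, at rest (distance of tablet_a from where it was at the start of the episode below 0.015 m and angle between tablet_a's own z axis and vertical below 0.05 rad and angle between the x axis of tablet_a and the x axis of tray, either way round below 0.2 rad and ((x of tablet_b in the frame of tablet_a between 0.043 and 0.077 m and y of tablet_b in the frame of tablet_a between -0.016 and 0.016 m and z of tablet_b in the frame of tray between 0.015 and 0.023 m and angle between tablet_b's own z axis and vertical between 0.06 and 0.24 rad and angle between the x axis of each of tablet_b, tablet_c and the x axis of tray, either way round below 0.3 rad and linear speed of each of tablet_b, tablet_c below 0.02 m/s and x of tablet_c in the frame of tablet_a between 0.086 and 0.154 m and y of tablet_c in the frame of tablet_a between -0.016 and 0.016 m and z of tablet_c in the frame of tray between 0.015 and 0.023 m and angle between tablet_c's own z axis and vertical between 0.06 and 0.24 rad and horizontal distance between tablet_b and tablet_c between 0.043 and 0.077 m) or (x of tablet_c in the frame of tablet_a between 0.043 and 0.077 m and y of tablet_c in the frame of tablet_a between -0.016 and 0.016 m and z of tablet_c in the frame of tray between 0.015 and 0.023 m and angle between tablet_c's own z axis and vertical between 0.06 and 0.24 rad and angle between the x axis of each of tablet_c, tablet_b and the x axis of tray, either way round below 0.3 rad and linear speed of each of tablet_c, tablet_b below 0.02 m/s and x of tablet_b in the frame of tablet_a between 0.086 and 0.154 m and y of tablet_b in the frame of tablet_a between -0.016 and 0.016 m and z of tablet_b in the frame of tray between 0.015 and 0.023 m and angle between tablet_b's own z axis and vertical between 0.06 and 0.24 rad and horizontal distance between tablet_c and tablet_b between 0.043 and 0.077 m))); the robot touches nothing.
It fails at once if a loose tablet is dropped or flung: it moves faster than 0.7 m/s (a fall of about 25 mm) while the fingers do not hold it ((contact force between the fingers and tablet_b below 0.05 N and linear speed of tablet_b above 0.7 m/s) or (contact force between the fingers and tablet_c below 0.05 N and linear speed of tablet_c above 0.7 m/s)).
It also fails if it takes over 51 s, if anything falls off the work surface, if the arm or the gripper's body presses on something with over 40 N, if the wrist force passes 120 N, or if a joint passes its speed limit or range.

### The arm

A 7-joint arm with a two-finger parallel gripper is mounted at the origin on the work surface. World frame = base frame: x ahead of the robot, y to its left, z up, the work surface at z = 0. Lengths are in m, angles in rad, forces in N, time in s.
With the tool pointing down it reaches from about 0.425 to 1.025 m from the base axis. Payload 9.4 kg.
Tool frame: the origin (TCP) lies at the very end of the fingers, on their centre line; the grasp point (between the pads) lies 19 mm behind it; y points along the fingers, z is the direction in which the jaws open and shut, and the axes are right-handed (so a half turn about y gives the same grasp; the last joint's range is limited). The gripper opens to 85 mm and grips with 20 to 120 N. Pads are 22 mm wide; open, the fingers measure 114 mm over their backs; the gripper's body (76 mm by 85 mm) begins 54 mm behind the grasp point. The pads swing forward as they close: fully open they stand 13 mm farther back than shut.
Start: joints at [-1.387, 0.599, -0.003, 1.599, 0.002, 0.943, -0.08], TCP at [0.187, 0.7, 0.231] pointing down, gripper open.
Joint ranges: [-2.57, 2.57], [-0.35, 1.97], [-1.29, 1.29], [0.11, 2.56], [-1.05, 4.19], [0.11, 1.86], [-2.63, 2.63]. Speed limits (rad/s): [2.22, 2.22, 3.01, 3.01, 3.14, 3.14, 3.14].

### API

Orientations are given as a rotation vector (axis times angle).
In Python, from plant import arm gives the robot as it stands. The module is installed in compiled form; this text tells all that it offers.
- The arm moves only by the tool play_rows, never from a script. Its argument "deltas" is a list of rows, each a list of 7 numbers: the finger opening in mm, from 0 to 85.4, then the shift along the tool's x, y, z in mm, then the turn, a rotation vector about the tool's x, y, z in degrees. In form: [[claw, x, y, z, rx, ry, rz], ...]. A call has exactly 8 rows; each row is the pose to reach, as a shift and turn from the pose measured when the call began, along the tool's axes at that moment; what a row does not reach only later rows make up. A row lasts 1/10 s, in which the tool goes at most 50 mm and 8.59 degrees, less where a joint would pass 70% of its speed; a pose out of reach is approached as far as the arm can. A call with a gripper value outside its range is refused whole. The fingers move at their own pace and stop on an object; "newtons" is the grip in N (left out, the last holds). Time passes only in rows, so rows that repeat a pose let the fingers close, or fill a call up. It gives the time, the measured TCP pose, the force and the opening at its end, in the units of the state.
- arm.read_state(): the state, without advancing time (a new reading comes with each control period).
- arm.read_camera(name): name is "scene" or "top"; returns a dict with "img" (384x512x3 uint8, red, green, blue), "camera_matrix" (3x3 intrinsics, pixels), "R" (3x3) and "t" (3): a world point X has camera coordinates R X + t. Camera axes: x right, y down, z forward; pixel columns grow to the right and rows downward; lengths in m; the calibration is good to about 2 mm. A picture is of the moment at which its call begins. There is no depth.
- arm.close_job(): hands the job in, once; it reports no verdict.
The state is a dict: "time_s": time; "q": joint angles; "joint_vel": joint speeds; "effort": joint torques, N m; "position": TCP position; "orientation": TCP orientation; "wrist_force": force on the tool from outside, world axes, zero at the start; "ft_torque": the same for the moment, N m; "finger_gap": opening from 0.0 (shut) to 1.0 (fully open).
Only numpy, scipy, OpenCV 4.12 (cv2) and the standard library are available. Lean on these libraries where they do the work, as an engineer would, in place of code of your own. Each camera call takes 0.05 s, during which the arm holds its last target. There are 200 camera calls.

## Working session

There is one attempt and no reset: what is moved stays moved. The work goes in short steps, Python scripts to look and compute and a tool call to move; the robot and the scene stay as the last step left them, time stands still between calls to the robot, and variables do not carry over. Pictures are saved under pics/ and viewed, about 8 in all and at most 12, crops included, and the job is handed in when it is done.

Besides the shell and the picture viewer there is one more tool, called after "Call:" in YAML: its name, and indented under it one key for each argument. play_rows: Moves the arm, as the interface text tells. Its arguments: {"type":"object","properties":{"deltas":{"type":"array"},"newtons":{"type":"number"}},"required":["deltas"]}

```bash
mkdir -p pics; ls; python3 - <<'E'
from plant import arm
import cv2,numpy as np
s=arm.read_state()
for k,v in s.items(): print(k,np.round(v,3))
a=[]
for n in("scene","top"):
    c=arm.read_camera(n); cv2.imwrite(f"pics/{n}0.png",c["img"][:,:,::-1]); np.savez(f"{n}0.npz",**c)
    print(n,c["camera_matrix"].round(1).tolist(),c["R"].round(3).tolist(),c["t"].round(3))
    cv2.imwrite(f"pics/{n}0.png",cv2.resize(c["img"][:,:,::-1],(768,576),interpolation=cv2.INTER_CUBIC))
E
```

```text
pics
time_s 0.0
q [-1.387  0.6   -0.003  1.6    0.002  0.943 -0.08 ]
joint_vel [-0.001  0.001  0.     0.001  0.003  0.002  0.001]
effort [-1.0000e-03 -7.7645e+01  1.5640e+00 -2.5802e+01  1.2000e-02  9.0000e-03
  0.0000e+00]
position [0.187 0.7   0.23 ]
orientation [-1.563  0.205 -0.205]
wrist_force [-0.307  0.489  0.952]
ft_torque [-0.011 -0.003  0.001]
finger_gap 1.0
scene [[399.2, 0.0, 257.9], [0.0, 399.2, 192.4], [0.0, 0.0, 1.0]] [[0.78, 0.625, -0.011], [0.369, -0.475, -0.799], [-0.505, 0.619, -0.602]] [-0.299 -0.179  1.4  ]
top [[346.6, 0.0, 252.7], [0.0, 346.6, 188.9], [0.0, 0.0, 1.0]] [[-0.014, -1.0, 0.027], [-0.997, 0.012, -0.082], [0.081, -0.028, -0.996]] [-0.137  0.49   0.908]
```

View pics/top0.png

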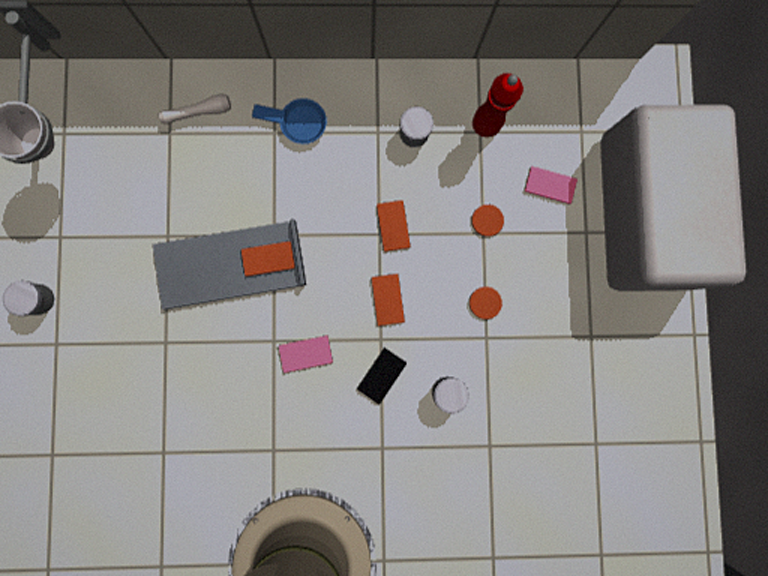

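View pics/scene0.png

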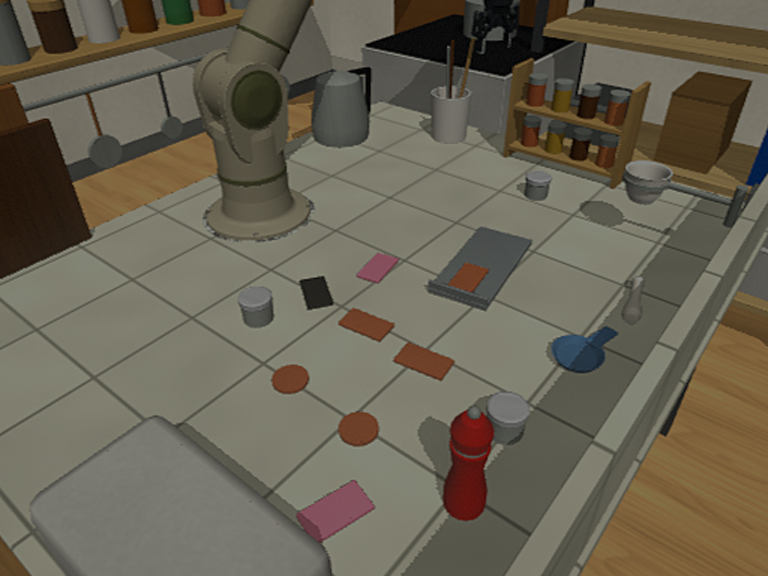

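The top view (768x576) shows the tray centred near (230,265) with its lip on the right at (298,253), and tablet_a at (268,258). The two loose orange tablets are at (393,226) and (387,300). The discs at (488,220) and (486,303), and the pink and black look-alikes, stay where they are. The scene view agrees with this layout.

```bash
cat > h.py <<'E'
import numpy as np,cv2
from scipy.spatial.transform import Rotation as Ro
def ray(c,uv,z):
    K,R,t=c["camera_matrix"],c["R"],c["t"]
    uv=np.atleast_2d(uv).astype(float)
    d=(R.T@np.linalg.inv(K)@np.c_[uv,np.ones(len(uv))].T).T; o=-R.T@t
    return o+d*((z-o[2])/d[:,2])[:,None]
def orange(c):
    h=cv2.cvtColor(c["img"],cv2.COLOR_RGB2HSV)
    return ((h[...,0]>=5)&(h[...,0]<=14)&(h[...,1]>150)&(h[...,2]>70)).astype(np.uint8)*255
def blobs(c,m,zf,amin=150):
    out=[]
    for k in cv2.findContours(m,cv2.RETR_EXTERNAL,cv2.CHAIN_APPROX_NONE)[0]:
        if cv2.contourArea(k)<amin: continue
        px=k[:,0,:].mean(0); z=zf(px)
        P=ray(c,k[:,0,:],z)[:,:2]*1000
        (cx,cy),(w,h),_=r=cv2.minAreaRect(P.astype(np.float32))
        b=cv2.boxPoints(r); e=[b[1]-b[0],b[2]-b[1]]; e=max(e,key=np.linalg.norm)
        out.append((px.round(),np.round([cx,cy],1),np.round(sorted([w,h]),1),round(np.degrees(np.arctan2(e[1],e[0]))%180,1)))
    return out
E
python3 - <<'E'
from h import *
for n in("top","scene"):
    c=dict(np.load(n+"0.npz")); print(n); m=orange(c)
    for z in(.008,.020):
        print(z)
        for b in blobs(c,m,lambda p:z,100): print(*b)
    h=cv2.cvtColor(c["img"],cv2.COLOR_RGB2HSV)
    u,v=(75*2+15,180) if n=="top" else (330,170)
    print("tray px",c["img"][v,u],h[v,u])
    if n=="top":
        g=((h[...,1]<60)&(h[...,2]>85)&(h[...,2]<150)).astype(np.uint8)*255; g|=m
        g[:, :95]=0; g[:,205:]=0; g[:140]=0; g[212:]=0
        g=cv2.morphologyEx(g,cv2.MORPH_OPEN,np.ones((3,3)))
        for b in blobs(c,g,lambda p:.012,800): print("tray",*b)
        cv2.imwrite("pics/g.png",g)
E
```

```text
top
0.008
[324. 202.] [ 452.3 -336.8] [54.7 55.7] 43.8
[258. 199.] [ 461.  -157.5] [48.1 87.9] 6.6
[178. 172.] [537.8  58.6] [50. 90.] 98.6
[325. 147.] [ 605.1 -345. ] [53.3 56. ] 89.5
[262. 150.] [ 596.  -169.7] [48.3 88. ] 7.8
0.02
[324. 202.] [ 451.8 -334. ] [54. 55.] 43.8
[258. 199.] [ 460.4 -157. ] [47.5 86.8] 6.6
[178. 172.] [536.2  56.4] [49.3 88.8] 98.6
[325. 147.] [ 602.6 -342.1] [52.6 55.2] 89.5
[262. 150.] [ 593.7 -169.1] [47.7 86.9] 7.8
tray px [155  68  35] [  8 197 155]
tray [157. 178.] [523.7 132.3] [136.3 254.2] 97.4
scene
0.008
[239. 285.] [ 607.1 -346.9] [55.1 58.6] 129.5
[193. 252.] [ 455.4 -337.6] [55.2 59.2] 147.7
[282. 240.] [ 598.9 -172.6] [51.2 88.2] 8.0
[244. 216.] [ 463.4 -160.4] [50.9 89.5] 6.4
[312. 185.] [530.4  72.5] [49.6 83.6] 98.6
[358.  64.] [ 154.5 1081.3] [ 44.  200.5] 114.8
[140.   5.] [-1800.2  1260.9] [109.7 382.9] 143.3
0.02
[239. 285.] [ 614.1 -354.2] [54.1 57.6] 129.5
[193. 252.] [ 465.  -345.1] [54.2 58.2] 147.7
[282. 240.] [ 606.  -182.9] [50.3 86.6] 8.0
[244. 216.] [ 472.9 -171. ] [50. 88.] 6.4
[312. 185.] [538.7  57.9] [48.8 82.1] 98.6
[358.  64.] [ 169.3 1049.1] [ 43.2 197. ] 114.8
[140.   5.] [-1751.3  1225.6] [107.8 376.2] 143.3
tray px [76 80 78] [75 13 80]
```

```bash
cat >> h.py <<'E'
def go(x,y,z,jaw,pitch=0,s=None):
    """mm, jaw direction deg, pitch = deg by which the far (+row) end dips about the jaw axis; prints tool-frame delta"""
    if s is None:
        from plant import arm; s=arm.read_state()
    p=np.array(s["position"])*1000; R=Ro.from_rotvec(s["orientation"])
    best=None
    for k in(0,180):
        a=np.radians(jaw+k); zz=np.array([np.cos(a),np.sin(a),0]); yy=np.array([0,0,-1.])
        T=Ro.from_matrix(np.c_[np.cross(yy,zz),yy,zz])
        row=np.radians(98.6); ax=np.cross([np.cos(row),np.sin(row),0],[0,0,-1]); 
        T=Ro.from_rotvec(ax*np.radians(pitch))*T
        r=np.degrees((R.inv()*T).as_rotvec())
        print("jaw",jaw+k,"shift",R.inv().apply(np.array([x,y,z])-p).round(1),"turn",r.round(1))
def st():
    from plant import arm; s=arm.read_state()
    R=Ro.from_rotvec(s["orientation"]).as_matrix()
    print(s["time_s"],np.round(np.array(s["position"])*1000,1),"jaw",np.degrees(np.arctan2(R[1,2],R[0,2])).round(1),"down",R[:,1].round(3),"F",np.round(s["wrist_force"],1),"gap",round(s["finger_gap"]*85.4,1),"q",np.round(s["q"],2))
E
python3 - <<'E'
from h import *
st(); go(520,150,180,96.5); go(462,-159,100,96.5)
E
```

```text
0.1 [186.9 700.1 230.5] jaw 75.1 down [-0.    -0.001 -1.   ] F [0.  0.5 0.2] gap 85.5 q [-1.39  0.6  -0.    1.6   0.    0.94 -0.08]
jaw 96.5 shift [ 463.7   51.2 -445.5] turn [  0.1 -21.4  -0. ]
jaw 276.5 shift [ 463.7   51.2 -445.5] turn [0.000e+00 1.586e+02 1.000e-01]
jaw 96.5 shift [ 487.3  131.6 -758.9] turn [  0.1 -21.4  -0. ]
jaw 276.5 shift [ 487.3  131.6 -758.9] turn [0.000e+00 1.586e+02 1.000e-01]
```

Call:
play_rows:
  deltas:
    - [70,55,6,-55,0,8.5,0]
    - [70,90,10,-90,0,17,0]
    - [70,125,14,-125,0,25,0]
    - [70,160,18,-155,0,34,0]
    - [70,195,22,-190,0,42,0]
    - [70,230,26,-220,0,50,0]
    - [70,265,30,-255,0,58,0]
    - [70,300,34,-285,0,66,0]
  newtons: 40

```text
time_s: 0.9
position: [0.3951, 0.3585, 0.1981]
orientation: [-1.279, 1.096, -1.097]
wrist_force: [1.2, 1.8, 0.4]
finger_gap: 0.816
```

```bash
python3 - <<'E'
from h import *
st(); go(500,0,150,96.5); go(462,-159,100,96.5)
E
```

```text
0.9 [395.1 358.5 198.1] jaw 8.8 down [-0.    -0.001 -1.   ] F [1.2 1.8 0.4] gap 69.7 q [-1.07  0.43  0.31  2.08 -0.21  0.66 -0.47]
jaw 96.5 shift [370.2  48.6  49.2] turn [  0.1 -87.7   0. ]
jaw 276.5 shift [370.2  48.6  49.2] turn [-0.  92.3  0.1]
jaw 96.5 shift [521.5  98.8 -12.5] turn [  0.1 -87.7   0. ]
jaw 276.5 shift [521.5  98.8 -12.5] turn [-0.  92.3  0.1]
```

Call:
play_rows:
  deltas:
    - [70,45,6,6,0,8.5,0]
    - [70,90,12,12,0,17,0]
    - [70,135,18,18,0,25,0]
    - [70,180,24,24,0,34,0]
    - [70,225,30,30,0,42,0]
    - [70,270,36,36,0,50,0]
    - [70,315,42,42,0,58,0]
    - [70,360,48,48,0,66,0]

```text
time_s: 1.7
position: [0.4975, 0.0082, 0.1503]
orientation: [-0.554, 1.899, -1.902]
wrist_force: [1.2, 0.9, -0.3]
finger_gap: 0.821
```

```bash
python3 - <<'E'
from h import *
st(); go(462,-159,60,96.5)
E
```

```text
1.7 [497.5   8.2 150.3] jaw -57.6 down [-0.    -0.001 -1.   ] F [ 1.2  0.9 -0.3] gap 70.1 q [-0.51  0.51  0.54  2.21 -0.51  0.54 -0.59]
jaw 96.5 shift [119.6  90.5 122. ] turn [ 1.000e-01 -1.541e+02  1.000e-01]
jaw 276.5 shift [119.6  90.5 122. ] turn [-0.1 25.9  0. ]
```

Call:
play_rows:
  deltas:
    - [70,20,15,20,0,6,0]
    - [70,40,30,40,0,12,0]
    - [70,60,45,61,0,18,0]
    - [70,80,60,81,0,24,0]
    - [70,100,75,102,0,26,0]
    - [70,119.6,90,122,0,26,0]
    - [70,119.6,90,122,0,26,0]
    - [70,119.6,90,122,0,26,0]

```text
time_s: 2.5
position: [0.4615, -0.1595, 0.0602]
orientation: [-0.121, 2.164, -2.166]
wrist_force: [-1.4, 0.7, 0.4]
finger_gap: 0.82
```

```bash
python3 - <<'E'
from h import *
from plant import arm
st(); go(462,-159,0,96.5)
a=[cv2.resize(arm.read_camera(n)["img"][v-75:v+75,u-75:u+75,::-1],(400,400),interpolation=cv2.INTER_CUBIC) for n,u,v in(("top",258,195),("scene",244,200))]
cv2.imwrite("pics/p1.png",np.hstack(a))
E
```

```text
2.5 [ 461.5 -159.5   60.2] jaw -83.7 down [-0.001 -0.001 -1.   ] F [-1.4  0.7  0.4] gap 70.1 q [-0.05  0.65  0.39  2.29 -0.77  0.34 -0.45]
jaw 96.5 shift [-0.6 60.2 -0.5] turn [-1.000e-01  1.798e+02 -1.000e-01]
jaw 276.5 shift [-0.6 60.2 -0.5] turn [-0.  -0.2  0.1]
```

View pics/p1.png

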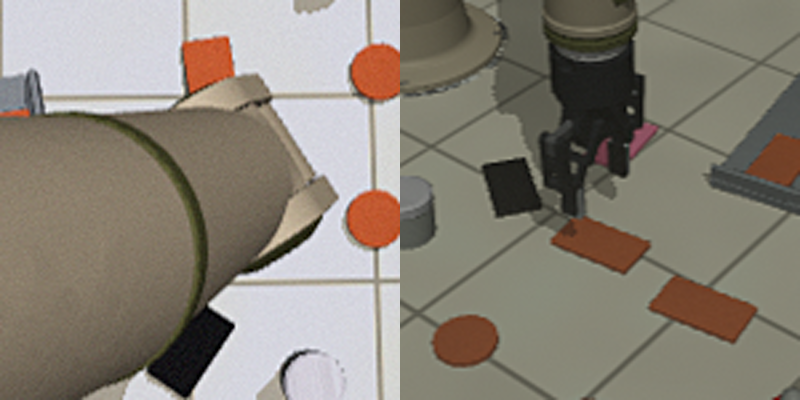

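The scene view shows the open gripper over the near tablet, with the jaws across its width. I'll narrow the jaws and go down in steps, watching the force.

Call:
play_rows:
  deltas:
    - [60,0,15,0,0,0,0]
    - [60,0,28,0,0,0,0]
    - [60,0,38,0,0,0,0]
    - [60,0,46,0,0,0,0]
    - [60,0,50,0,0,0,0]
    - [60,0,52,0,0,0,0]
    - [60,0,54,0,0,0,0]
    - [60,0,54,0,0,0,0]

```text
time_s: 3.4
position: [0.4623, -0.1581, 0.0068]
orientation: [-0.123, 2.162, -2.164]
wrist_force: [0.1, -0.8, -0.6]
finger_gap: 0.704
```

Call:
play_rows:
  deltas:
    - [60,0,1,0,0,0,0]
    - [60,0,2,0,0,0,0]
    - [60,0,3,0,0,0,0]
    - [60,0,4,0,0,0,0]
    - [60,0,5,0,0,0,0]
    - [60,0,5.5,0,0,0,0]
    - [60,0,5.5,0,0,0,0]
    - [60,0,5.5,0,0,0,0]

```text
time_s: 4.2
position: [0.4623, -0.1581, 0.0013]
orientation: [-0.123, 2.162, -2.164]
wrist_force: [-0.4, 0.1, 0.4]
finger_gap: 0.7
```

```bash
python3 - <<'E'
from h import *
from plant import arm
st()
cv2.imwrite("pics/p2.png",cv2.resize(arm.read_camera("scene")["img"][170:240,200:290,::-1],(720,560),interpolation=cv2.INTER_CUBIC))
E
```

```text
4.2 [ 462.3 -158.1    1.3] jaw -83.5 down [-0.    -0.001 -1.   ] F [-0.4  0.1  0.4] gap 59.7 q [ 0.08  0.74  0.2   2.3  -0.88  0.17 -0.36]
```

View pics/p2.png

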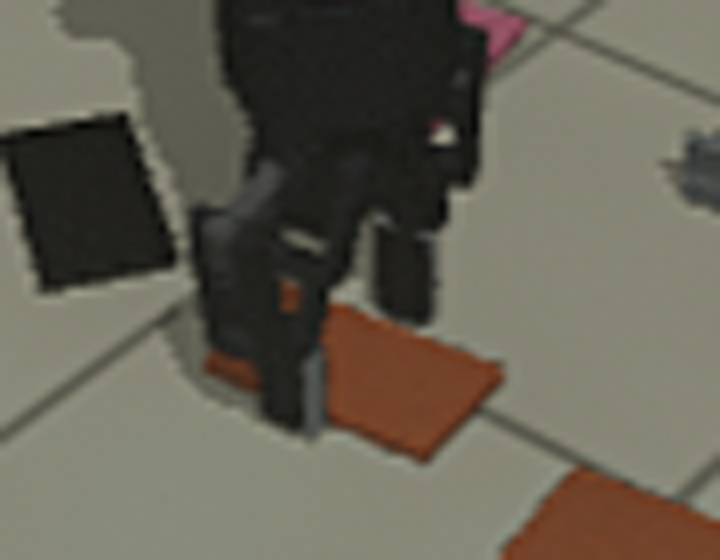

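The fingers straddle the tablet near its middle: the near tip is at (300,420) in the crop and the far one is beyond the tablet's other edge. I'll go down 2 mm more and close.

Call:
play_rows:
  deltas:
    - [60,0,1,0,0,0,0]
    - [60,0,2,0,0,0,0]
    - [56,0,2,0,0,0,0]
    - [52,0,2,0,0,0,0]
    - [48,0,2,0,0,0,0]
    - [44,0,2,0,0,0,0]
    - [44,0,2,0,0,0,0]
    - [44,0,2,0,0,0,0]
  newtons: 40

```text
time_s: 5.05
position: [0.4623, -0.1579, -0.0004]
orientation: [-0.123, 2.162, -2.163]
wrist_force: [-0.3, 0.4, 6.4]
finger_gap: 0.57
```

Call:
play_rows:
  deltas:
    - [44,0,-2,0,0,0,0]
    - [44,0,-6,0,0,0,0]
    - [44,0,-12,0,0,0,0]
    - [44,0,-20,0,0,0,0]
    - [44,0,-30,0,0,0,0]
    - [44,0,-40,0,0,0,0]
    - [44,0,-50,0,0,0,0]
    - [44,0,-60,0,0,0,0]

```text
time_s: 5.85
position: [0.4623, -0.1578, 0.0606]
orientation: [-0.123, 2.162, -2.163]
wrist_force: [-0.9, 0.9, -0.6]
finger_gap: 0.569
```

```bash
python3 - <<'E'
from h import *
from plant import arm
st(); go(528,116,95,8.6); go(528,116,95,8.6,7.6)
cv2.imwrite("pics/p3.png",cv2.resize(arm.read_camera("scene")["img"][130:240,200:340,::-1],(700,550),interpolation=cv2.INTER_CUBIC))
E
```

```text
5.85 [ 462.3 -157.8   60.6] jaw -83.5 down [ 0. -0. -1.] F [-0.9  0.9 -0.6] gap 48.6 q [-0.06  0.65  0.4   2.29 -0.79  0.34 -0.43]
jaw 8.6 shift [ -96.4  -34.5 -264.5] turn [ -0.  -92.1   0. ]
jaw 188.6 shift [ -96.4  -34.5 -264.5] turn [-0.  87.9 -0. ]
jaw 8.6 shift [ -96.4  -34.5 -264.5] turn [  6.1 -91.9  -5.9]
jaw 188.6 shift [ -96.4  -34.5 -264.5] turn [ 5.8 87.8  6. ]
```

View pics/p3.png

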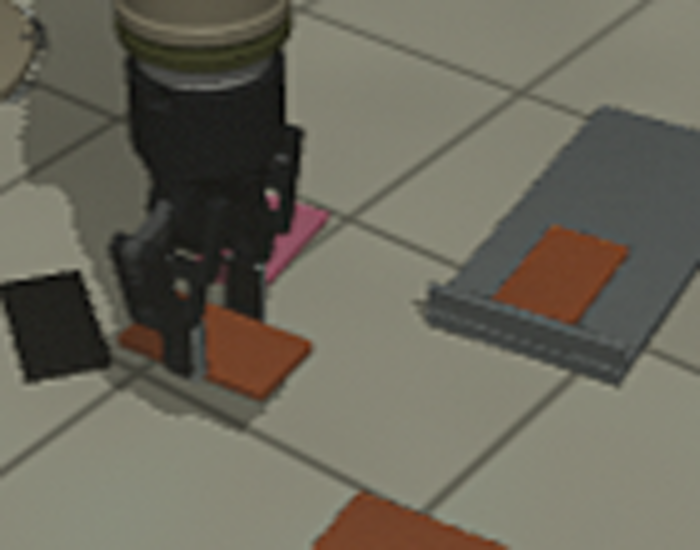

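The tablet is off the table and held level, gripped near its middle (gap 48.6 mm). I'll carry it over to the tray.

Call:
play_rows:
  deltas:
    - [44,-4,-5,-12,0,-4,0]
    - [44,-12,-12,-34,0,-12,0]
    - [44,-21,-20,-58,0,-20,0]
    - [44,-30,-25,-82,0,-28,0]
    - [44,-39,-30,-106,0,-36,0]
    - [44,-48,-34,-130,0,-44,0]
    - [44,-56,-34,-152,0,-51,0]
    - [44,-62,-34,-170,0,-57,0]

```text
time_s: 6.7
position: [0.5052, 0.0197, 0.0961]
orientation: [-0.956, 1.535, -1.537]
wrist_force: [0.2, 0.0, -1.3]
finger_gap: 0.571
```

```bash
python3 - <<'E'
from h import *
st(); go(528,116,95,8.6,7.6)
E
```

```text
6.7 [505.2  19.7  96.1] jaw -26.1 down [ 0.002 -0.    -1.   ] F [ 0.2  0.  -1.3] gap 48.8 q [-0.36  0.57  0.3   2.23 -0.43  0.39 -0.16]
jaw 8.6 shift [-96.5   1.1 -21.9] turn [  2.2 -34.7  -7.4]
jaw 188.6 shift [-96.5   1.1 -21.9] turn [  9.6 145.    2.8]
```

Call:
play_rows:
  deltas:
    - [44,-15,0,-3.5,0.4,-5.5,-1.2]
    - [44,-32,0,-7,0.8,-12,-2.5]
    - [44,-50,0,-11,1.2,-19,-4]
    - [44,-67,0,-15,1.6,-25,-5.3]
    - [44,-82,0.5,-18.5,2,-30,-6.4]
    - [44,-92,1,-21,2.2,-34,-7.3]
    - [44,-96.5,1,-22,2.2,-34.7,-7.4]
    - [44,-96.5,1,-22,2.2,-34.7,-7.4]

```text
time_s: 7.5
position: [0.5279, 0.1166, 0.0951]
orientation: [-1.365, 1.024, -1.197]
wrist_force: [0.1, -0.7, -1.1]
finger_gap: 0.564
```

```bash
python3 - <<'E'
from h import *
from plant import arm
st(); go(528,116,30,8.6,7.6); go(528,116,19,8.6,7.6)
cv2.imwrite("pics/p4.png",cv2.resize(arm.read_camera("scene")["img"][100:210,240:380,::-1],(700,550),interpolation=cv2.INTER_CUBIC))
E
```

```text
7.5 [527.9 116.6  95.1] jaw 8.6 down [ 0.02  -0.131 -0.991] F [ 0.1 -0.7 -1.1] gap 48.2 q [-0.63  0.62  0.34  2.14 -0.15  0.44 -0.06]
jaw 8.6 shift [-8.  64.7  0. ] turn [-0.  0.  0.]
jaw 188.6 shift [-8.  64.7  0. ] turn [   0. -180.    0.]
jaw 8.6 shift [-9.5 75.6  0. ] turn [-0.  0.  0.]
jaw 188.6 shift [-9.5 75.6  0. ] turn [   0. -180.    0.]
```

View pics/p4.png

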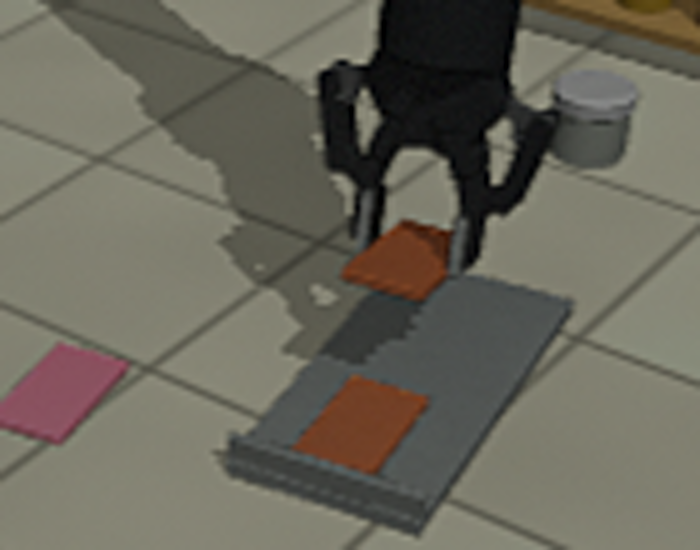

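It's held in line above the tray, with the lip-side end raised. I'll lower it now, slowly near the end.

Call:
play_rows:
  deltas:
    - [44,-1.2,10,0,0,0,0]
    - [44,-2.6,21,0,0,0,0]
    - [44,-4,32,0,0,0,0]
    - [44,-5.2,42,0,0,0,0]
    - [44,-6.2,50,0,0,0,0]
    - [44,-7.1,57,0,0,0,0]
    - [44,-7.8,63,0,0,0,0]
    - [44,-8.3,67,0,0,0,0]

```text
time_s: 8.35
position: [0.5279, 0.115, 0.0271]
orientation: [-1.365, 1.025, -1.198]
wrist_force: [-0.2, 0.0, -0.5]
finger_gap: 0.569
```

Call:
play_rows:
  deltas:
    - [44,-0.1,1,0,0,0,0]
    - [44,-0.2,2,0,0,0,0]
    - [44,-0.4,3,0,0,0,0]
    - [44,-0.5,4,0,0,0,0]
    - [44,-0.6,5,0,0,0,0]
    - [44,-0.7,6,0,0,0,0]
    - [44,-0.8,6.5,0,0,0,0]
    - [44,-0.8,6.5,0,0,0,0]

```text
time_s: 9.15
position: [0.5278, 0.1149, 0.0205]
orientation: [-1.365, 1.026, -1.198]
wrist_force: [-0.2, -0.1, -0.1]
finger_gap: 0.568
```

```bash
python3 -c "
from h import *
st()"
```

```text
9.15 [527.8 114.9  20.5] jaw 8.5 down [ 0.02  -0.132 -0.991] F [-0.2 -0.1 -0.1] gap 48.5 q [-0.58  0.74  0.27  2.17 -0.19  0.28 -0.04]
```

Call:
play_rows:
  deltas:
    - [44,0,0.5,0,0,0,0]
    - [44,-0.1,1,0,0,0,0]
    - [44,-0.2,1.4,0,0,0,0]
    - [44,-0.2,1.7,0,0,0,0]
    - [44,-0.2,2,0,0,0,0]
    - [44,-0.3,2.2,0,0,0,0]
    - [44,-0.3,2.2,0,0,0,0]
    - [44,-0.3,2.2,0,0,0,0]

```text
time_s: 9.95
position: [0.5278, 0.115, 0.0183]
orientation: [-1.365, 1.025, -1.198]
wrist_force: [0.7, 0.3, -1.5]
finger_gap: 0.565
```

```bash
python3 - <<'E'
from h import *
from plant import arm
st()
cv2.imwrite("pics/p5.png",cv2.resize(arm.read_camera("scene")["img"][130:210,270:370,::-1],(750,600),interpolation=cv2.INTER_CUBIC))
E
```

```text
9.95 [527.8 115.   18.3] jaw 8.5 down [ 0.02  -0.132 -0.991] F [ 0.7  0.3 -1.5] gap 48.3 q [-0.58  0.74  0.27  2.17 -0.19  0.28 -0.04]
```

View pics/p5.png

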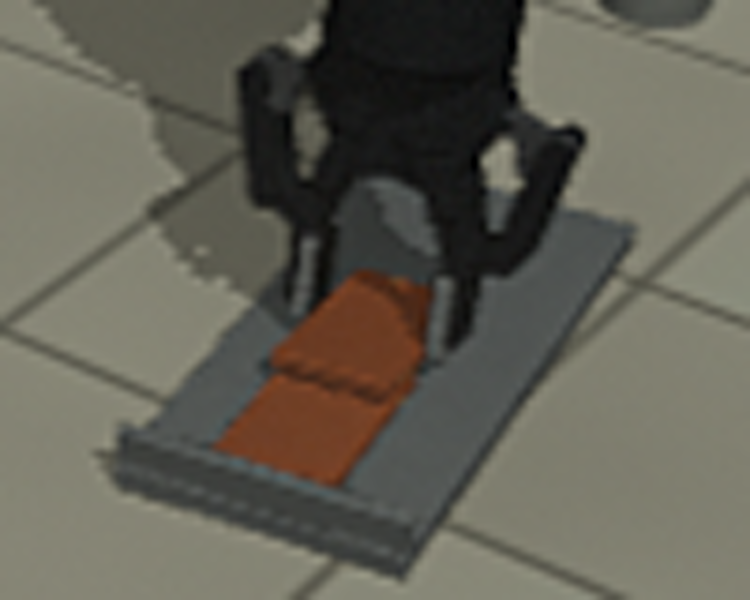

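It sits in line, with its raised end over about a third of tablet_a, whose edge shows at (330,385). I'll feel for contact.

Call:
play_rows:
  deltas:
    - [44,0,0.3,0,0,0,0]
    - [44,0,0.6,0,0,0,0]
    - [44,-0.1,0.9,0,0,0,0]
    - [44,-0.1,1.2,0,0,0,0]
    - [44,-0.1,1.4,0,0,0,0]
    - [44,-0.2,1.4,0,0,0,0]
    - [44,-0.2,1.4,0,0,0,0]
    - [44,-0.2,1.4,0,0,0,0]

```text
time_s: 10.8
position: [0.5279, 0.1149, 0.0177]
orientation: [-1.364, 1.026, -1.198]
wrist_force: [-2.7, 0.6, 12.1]
finger_gap: 0.565
```

Contact shows at 17.7 mm, where 18 was expected. I'll ease off a little, then release.

Call:
play_rows:
  deltas:
    - [44,0,0,0,0,0,0]
    - [44,0,0,0,0,0,0]
    - [50,0,0,0,0,0,0]
    - [52,0,0,0,0,0,0]
    - [55,0,0,0,0,0,0]
    - [60,0,0,0,0,0,0]
    - [62,0,0,0,0,0,0]
    - [62,0,0,0,0,0,0]

```text
time_s: 11.6
position: [0.5279, 0.115, 0.0177]
orientation: [-1.364, 1.025, -1.198]
wrist_force: [0.1, 0.1, -0.2]
finger_gap: 0.727
```

Call:
play_rows:
  deltas:
    - [62,0,-4,0,0,0,0]
    - [62,0,-10,0,0,0,0]
    - [62,0,-20,0,0,0,0]
    - [65,0,-35,0,0,0,0]
    - [65,0,-50,0,0,0,0]
    - [65,0,-70,0,0,0,0]
    - [65,0,-90,0,0,0,0]
    - [65,0,-100,0,0,0,0]

```text
time_s: 12.4
position: [0.5264, 0.1286, 0.1189]
orientation: [-1.362, 1.024, -1.198]
wrist_force: [0.5, 0.3, 0.9]
finger_gap: 0.762
```

```bash
python3 - <<'E'
from h import *
st(); go(550,0,120,97.9); go(597.5,-171,60,97.9)
E
```

```text
12.4 [526.4 128.6 118.9] jaw 8.5 down [ 0.022 -0.13  -0.991] F [0.5 0.3 0.9] gap 65.0 q [-0.68  0.58  0.37  2.13 -0.15  0.5  -0.08]
jaw 97.9 shift [129.7  16.2   4.3] turn [  5.8 -89.2   6.1]
jaw 277.9 shift [129.7  16.2   4.3] turn [-6.1 90.5  5.8]
jaw 97.9 shift [296.3  98.9  25.8] turn [  5.8 -89.2   6.1]
jaw 277.9 shift [296.3  98.9  25.8] turn [-6.1 90.5  5.8]
```

Call:
play_rows:
  deltas:
    - [65,24,0,2,-0.5,8,0.5]
    - [65,50,0,4,-1.1,16,1]
    - [65,78,2,6,-1.6,24,1.5]
    - [65,106,10,9,-2.2,32,2.1]
    - [65,134,19,11,-2.7,40,2.6]
    - [65,162,28,14,-3.2,48,3.1]
    - [65,190,36,16,-3.8,56,3.6]
    - [65,214,44,18,-4.3,64,4.1]

```text
time_s: 13.2
position: [0.5767, -0.0859, 0.1037]
orientation: [-0.605, 1.86, -1.925]
wrist_force: [0.7, 0.0, -0.1]
finger_gap: 0.76
```

```bash
python3 - <<'E'
from h import *
from plant import arm
st(); go(597.5,-171,60,97.9)
c=arm.read_camera("top"); np.savez("t1.npz",**c)
for b in blobs(c,orange(c),lambda p:.008,100): print(*b)
E
```

```text
13.2 [576.7 -85.9 103.7] jaw -56.0 down [-0.015 -0.039 -0.999] F [ 0.7  0.  -0.1] gap 64.9 q [-0.32  0.67  0.53  2.05 -0.53  0.57 -0.4 ]
jaw 97.9 shift [28.8 46.7 81.1] turn [   2.2 -153.9    2.5]
jaw 277.9 shift [28.8 46.7 81.1] turn [-1.8 26.1  1.6]
[324. 202.] [ 452.3 -336.8] [54.7 55.7] 43.8
[173. 176.] [534.1  82.7] [ 50.3 139.3] 99.8
[325. 147.] [ 605.1 -345. ] [53.3 56. ] 89.5
[262. 150.] [ 596.8 -169.6] [48.3 89.6] 7.8
```

Call:
play_rows:
  deltas:
    - [62,5,7,13,-0.4,7,0.4]
    - [62,11,17,30,-0.8,14,0.8]
    - [62,18,28,50,-1.2,20,1.2]
    - [62,24,38,67,-1.6,25,1.5]
    - [62,28,45,78,-1.8,26.1,1.6]
    - [62,28.8,46.7,81,-1.8,26.1,1.6]
    - [62,28.8,46.7,81,-1.8,26.1,1.6]
    - [62,28.8,46.7,81,-1.8,26.1,1.6]

```text
time_s: 14.05
position: [0.597, -0.175, 0.0604]
orientation: [-0.137, 2.152, -2.158]
wrist_force: [0.3, 0.7, 0.8]
finger_gap: 0.723
```

```bash
python3 - <<'E'
from h import *
st(); go(597.5,-171,0,97.9)
E
```

```text
14.05 [ 597.  -175.    60.4] jaw -82.7 down [ 0.001 -0.002 -1.   ] F [0.3 0.7 0.8] gap 61.8 q [-0.15  0.77  0.55  1.99 -0.72  0.58 -0.55]
jaw 97.9 shift [-1.  60.4 -4. ] turn [ 1.000e-01  1.794e+02 -2.000e-01]
jaw 277.9 shift [-1.  60.4 -4. ] turn [-0.1 -0.6 -0. ]
```

Call:
play_rows:
  deltas:
    - [60,-0.5,12,-2,0,-0.3,0]
    - [60,-1,26,-4,0,-0.6,0]
    - [60,-1,38,-4,0,-0.6,0]
    - [60,-1,46,-4,0,-0.6,0]
    - [60,-1,50,-4,0,-0.6,0]
    - [60,-1,52,-4,0,-0.6,0]
    - [60,-1,54,-4,0,-0.6,0]
    - [60,-1,54,-4,0,-0.6,0]

```text
time_s: 14.85
position: [0.5976, -0.1711, 0.0064]
orientation: [-0.148, 2.147, -2.152]
wrist_force: [0.6, -0.2, 0.4]
finger_gap: 0.704
```

```bash
python3 - <<'E'
from h import *
from plant import arm
st(); go(597.5,-171,0,97.9)
cv2.imwrite("pics/p6.png",cv2.resize(arm.read_camera("scene")["img"][190:270,230:330,::-1],(750,600),interpolation=cv2.INTER_CUBIC))
E
```

```text
14.85 [ 597.6 -171.1    6.4] jaw -82.1 down [ 0.001 -0.002 -1.   ] F [ 0.6 -0.2  0.4] gap 60.1 q [-0.1   0.84  0.46  2.   -0.79  0.48 -0.49]
jaw 97.9 shift [ 0.1  6.4 -0.2] turn [-1.0e-01 -1.8e+02  2.0e-01]
jaw 277.9 shift [ 0.1  6.4 -0.2] turn [-0.1  0.  -0. ]
```

View pics/p6.png

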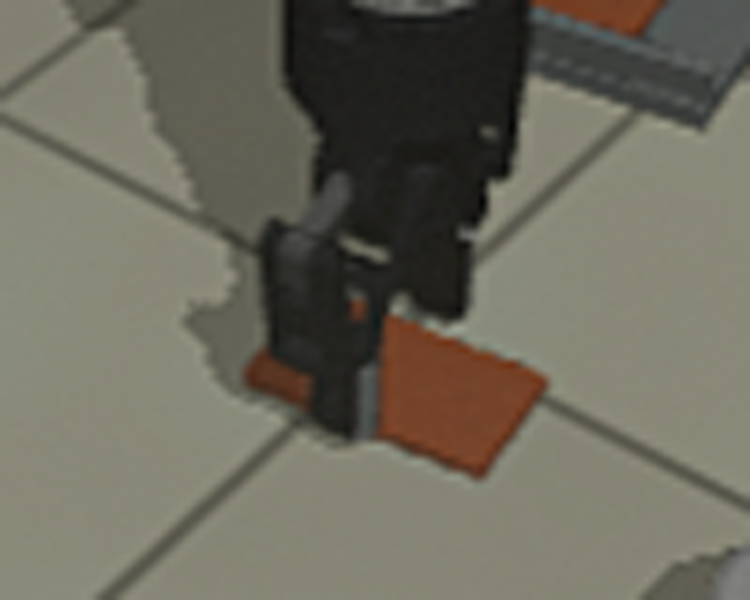

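The fingers straddle the second tablet near its middle, with the near tip at (345,425). I'll go down to about 0 and grip.

Call:
play_rows:
  deltas:
    - [60,0,2,0,0,0,0]
    - [60,0,4,0,0,0,0]
    - [60,0,5.5,0,0,0,0]
    - [56,0,6,0,0,0,0]
    - [52,0,6,0,0,0,0]
    - [48,0,6,0,0,0,0]
    - [44,0,6,0,0,0,0]
    - [44,0,6,0,0,0,0]
  newtons: 40

```text
time_s: 15.7
position: [0.5976, -0.1709, 0.0009]
orientation: [-0.148, 2.147, -2.151]
wrist_force: [-1.0, 2.1, 5.7]
finger_gap: 0.568
```

Call:
play_rows:
  deltas:
    - [44,0,0,0,0,0,0]
    - [44,0,-2,0,0,0,0]
    - [44,0,-8,0,0,0,0]
    - [44,0,-18,0,0,0,0]
    - [44,0,-32,0,0,0,0]
    - [44,0,-48,0,0,0,0]
    - [44,0,-64,0,0,0,0]
    - [44,0,-80,0,0,0,0]

```text
time_s: 16.5
position: [0.5976, -0.1707, 0.0827]
orientation: [-0.147, 2.147, -2.151]
wrist_force: [0.4, -0.5, -0.5]
finger_gap: 0.568
```

```bash
python3 - <<'E'
from h import *
st(); go(519,175.5,95,8.6); 
E
```

```text
16.5 [ 597.6 -170.7   82.7] jaw -82.1 down [ 0.002 -0.002 -1.   ] F [ 0.4 -0.5 -0.5] gap 48.5 q [-0.18  0.74  0.58  1.98 -0.69  0.62 -0.57]
jaw 8.6 shift [  30.1  -13.1 -353.7] turn [ -0.2 -90.7   0. ]
jaw 188.6 shift [  30.1  -13.1 -353.7] turn [-0.  89.3 -0.2]
```

Call:
play_rows:
  deltas:
    - [44,1,-3,-10,0,-4,0]
    - [44,3,-8,-30,0,-11,0]
    - [44,5,-12,-56,0,-19,0]
    - [44,7,-15,-84,0,-27,0]
    - [44,9,-17,-112,0,-35,0]
    - [44,12,-17,-140,0,-43,0]
    - [44,14,-17,-166,0,-50,0]
    - [44,16,-17,-188,0,-56,0]

```text
time_s: 17.3
position: [0.5557, 0.0147, 0.1004]
orientation: [-0.96, 1.529, -1.534]
wrist_force: [-0.2, 0.2, -0.3]
finger_gap: 0.56
```

```bash
python3 - <<'E'
from h import *
st(); go(519,174.5,95,8.6,7.6); 
E
```

```text
17.3 [555.7  14.7 100.4] jaw -25.8 down [ 0.003 -0.002 -1.   ] F [-0.2  0.2 -0.3] gap 47.8 q [-0.36  0.61  0.35  2.11 -0.43  0.48 -0.14]
jaw 8.6 shift [-128.     5.  -102.5] turn [  2.1 -34.3  -7.3]
jaw 188.6 shift [-128.     5.  -102.5] turn [  9.6 145.4   2.7]
```

Call:
play_rows:
  deltas:
    - [44,-20,0,-16,0.3,-5,-1.1]
    - [44,-41,0,-33,0.7,-11,-2.4]
    - [44,-63,1,-51,1.1,-17,-3.7]
    - [44,-85,2,-69,1.4,-23,-4.9]
    - [44,-105,3,-84,1.7,-28,-6]
    - [44,-120,4,-96,2,-32.5,-6.9]
    - [44,-127,5,-102,2.1,-34.3,-7.3]
    - [44,-128,5,-102.5,2.1,-34.3,-7.3]

```text
time_s: 18.1
position: [0.5187, 0.1758, 0.0954]
orientation: [-1.365, 1.023, -1.195]
wrist_force: [-0.0, 0.5, -1.2]
finger_gap: 0.57
```

```bash
python3 - <<'E'
from h import *
from plant import arm
st(); go(519,174.5,27,8.6,7.6)
cv2.imwrite("pics/p7.png",cv2.resize(arm.read_camera("scene")["img"][110:210,270:395,::-1],(750,600),interpolation=cv2.INTER_CUBIC))
E
```

```text
18.1 [518.7 175.8  95.4] jaw 8.7 down [ 0.02  -0.131 -0.991] F [-0.   0.5 -1.2] gap 48.7 q [-0.75  0.63  0.37  2.12 -0.19  0.48 -0.12]
jaw 8.6 shift [-7.8 68.   0.1] turn [-0.   0.1 -0. ]
jaw 188.6 shift [-7.8 68.   0.1] turn [  -0.  -179.9    0. ]
```

View pics/p7.png

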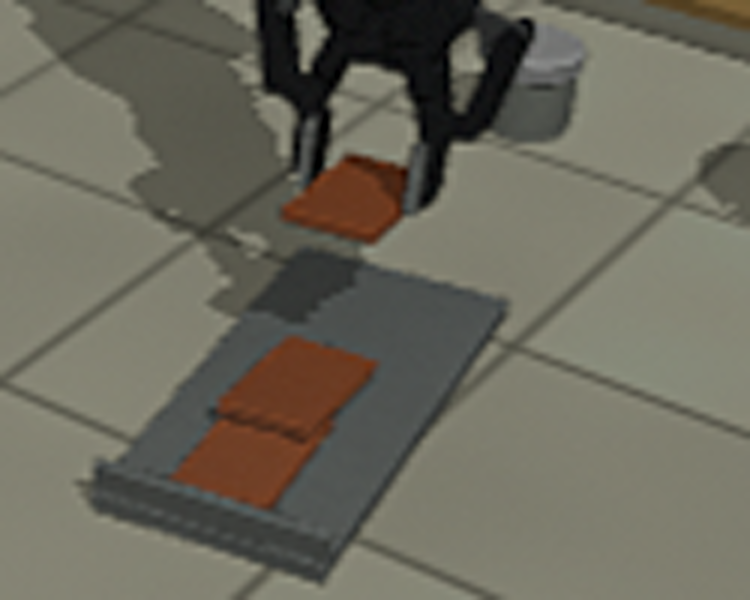

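The first laid tablet stays put on tablet_a, its raised end at about (265,425) in the crop, and the second is held in line above the tray. I'll lower it.

Call:
play_rows:
  deltas:
    - [44,-1.2,10,0,0,0,0]
    - [44,-2.6,21,0,0,0,0]
    - [44,-4,32,0,0,0,0]
    - [44,-5.2,42,0,0,0,0]
    - [44,-6.2,50,0,0,0,0]
    - [44,-7.1,59,0,0,0,0]
    - [44,-7.6,66,0,0,0,0]
    - [44,-7.8,68,0,0,0,0]

```text
time_s: 18.95
position: [0.519, 0.1731, 0.0262]
orientation: [-1.365, 1.026, -1.197]
wrist_force: [-0.5, -0.3, -0.5]
finger_gap: 0.567
```

Call:
play_rows:
  deltas:
    - [44,-0.1,1.2,0,0,0,0]
    - [44,-0.3,2.4,0,0,0,0]
    - [44,-0.5,3.6,0,0,0,0]
    - [44,-0.6,5,0,0,0,0]
    - [44,-0.7,6,0,0,0,0]
    - [44,-0.9,7,0,0,0,0]
    - [44,-0.9,7.5,0,0,0,0]
    - [44,-0.9,7.5,0,0,0,0]

```text
time_s: 19.75
position: [0.5191, 0.1731, 0.0189]
orientation: [-1.365, 1.026, -1.197]
wrist_force: [-0.1, 0.3, 3.8]
finger_gap: 0.566
```

Call:
play_rows:
  deltas:
    - [44,0,0.3,0,0,0,0]
    - [44,0,0.5,0,0,0,0]
    - [44,0,0.5,0,0,0,0]
    - [50,0,0.3,0,0,0,0]
    - [52,0,0.3,0,0,0,0]
    - [55,0,0.3,0,0,0,0]
    - [60,0,0.3,0,0,0,0]
    - [62,0,0.3,0,0,0,0]

```text
time_s: 20.55
position: [0.5191, 0.1731, 0.0185]
orientation: [-1.365, 1.026, -1.197]
wrist_force: [-1.2, 0.4, 0.5]
finger_gap: 0.723
```

Call:
play_rows:
  deltas:
    - [62,0,-1,0,0,0,0]
    - [62,0,-8,0,0,0,0]
    - [62,0,-18,0,0,0,0]
    - [65,0,-35,0,0,0,0]
    - [65,0,-55,0,0,0,0]
    - [65,0,-80,0,0,0,0]
    - [65,0,-110,0,0,0,0]
    - [65,0,-140,0,0,0,0]

```text
time_s: 21.35
position: [0.5161, 0.1915, 0.1592]
orientation: [-1.365, 1.026, -1.197]
wrist_force: [0.4, 0.6, 0.3]
finger_gap: 0.758
```

Call:
play_rows:
  deltas:
    - [65,-40,0,0,0,0,0]
    - [65,-80,0,0,0,0,0]
    - [65,-120,0,0,0,0,0]
    - [65,-160,0,0,0,0,0]
    - [65,-200,-10,0,0,0,0]
    - [65,-230,-15,0,0,0,0]
    - [65,-250,-20,0,0,0,0]
    - [65,-250,-20,0,0,0,0]

```text
time_s: 22.15
position: [0.4775, 0.4433, 0.1466]
orientation: [-1.364, 1.023, -1.192]
wrist_force: [-1.1, 0.0, 0.6]
finger_gap: 0.765
```

```bash
python3 - <<'E'
from h import *
from plant import arm
st()
t=arm.read_camera("top"); s=arm.read_camera("scene"); np.savez("t2.npz",**t); np.savez("s2.npz",**s)
for c in(t,s):
    for b in blobs(c,orange(c),lambda p:.022,100): print(*b)
f=lambda c,u,v,w,h:cv2.resize(c["img"][v:v+h,u:u+w,::-1],(400,400),interpolation=cv2.INTER_CUBIC)
cv2.imwrite("pics/p8.png",np.hstack([f(t,100,125,110,110),f(s,280,125,85,85)]))
E
```

```text
22.15 [477.5 443.3 146.6] jaw 8.8 down [ 0.02  -0.128 -0.992] F [-1.1  0.   0.6] gap 65.4 q [-1.16  0.67  0.43  1.81 -0.23  0.8  -0.48]
[323. 201.] [ 453.  -332.3] [53.9 54.9] 43.8
[156. 175.] [528.4 113.2] [ 50.8 204. ] 98.6
[325. 147.] [ 602.2 -341.7] [52.5 55.2] 89.5
[239. 285.] [ 615.3 -355.4] [53.8 57.4] 129.5
[193. 252.] [ 467.2 -347.1] [55.2 57.2] 166.3
[318. 175.] [528.4 111.7] [ 54.6 196.9] 98.8
[140.   5.] [-1741.7  1222.1] [106.7 381.2] 144.2
```

View pics/p8.png

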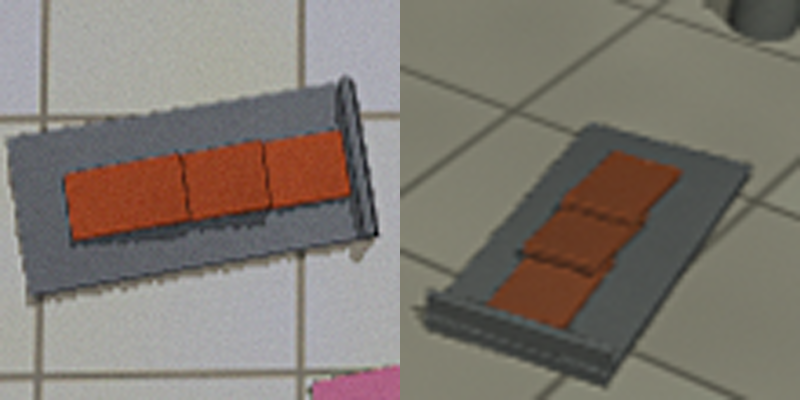

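The row overlaps in line in both views. In the left crop, the step edges are at (185,187) and (267,174), and tablet_a's lip end is at (347,163). I'll work out the steps in numbers and hand in.

```bash
python3 - <<'E'
from h import *
from plant import arm
t=dict(np.load("t2.npz")); g=lambda u,v,z:ray(t,[100+u/400*110,125+v/400*110],z)[0,:2]*1000
r=np.radians(98.6); d=np.array([np.cos(r),np.sin(r)]); n=np.array([-d[1],d[0]])
P=dict(a0=g(347,163,.020),b0=g(267,174,.028),c0=g(185,187,.028),c1=g(67.5,206.5,.020))
for k,p in P.items(): q=p-P["a0"]; print(k,p.round(1),"along",(q@d).round(1),"across",(q@n).round(1))
s=arm.read_state(); print(s["time_s"],np.abs(s["joint_vel"]).max().round(3))
arm.close_job()
E
```

```text
a0 [542.   10.3] along 0.0 across 0.0
b0 [533.4  67.4] along 57.8 across -0.0
c0 [524.5 126.8] along 117.9 across -0.1
c1 [512.  214.2] along 206.1 across -0.8
22.25 0.024
the job is handed in; nothing more can be done
```

I laid both loose tablets on the tray and handed the job in at 22.3 s of the 51 s allowed. The first went onto tablet_a and the second onto the first. Each was lowered with its lip-side end tilted up about 7.6° until the wrist force showed contact (12 N and about 4 N), and only then released. The hand-in gives no verdict.

**Last checks from the final pictures:**
- **Steps:** the steps along the row measure about 58 mm and 60 mm (43 to 77 mm allowed).
- **Alignment:** the row is in line to within about 1 mm.
- **First tablet:** tablet_a's lip end is in line with the row and shows no visible shift. Its full position after the laying was not measured.
- **Discs and look-alikes:** both discs measured at their starting places. The black and pink look-alikes were not touched, but I didn't re-measure them.
- **Gripper:** it is clear of everything.

**Not measured or not in full agreement:**
- **Slope and height:** I did not measure these directly after release. They follow from the tool's tilt and height at contact and from the raised ends seen in both views.
- **Views of the row:** the top view gave a row length of 204 mm and the scene view 197 mm. The scene view is partly blocked by the lip, and it was also about 7 mm short on tablet_a at the start.
- **Steps from the arm's own position:** these came to about 59 mm each, which agrees with the picture.

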